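# Unlatch the waffle maker and hold its lid up

### The job

The waffle is done: open the waffle maker. Take hold of the red catch that stands up on its front handle, pull it sideways along its slot, against its spring, as far as it goes so that the steel hook lets go of the base, and still holding it pulled raise the lid to about 40 degrees or more. The lid does not stay up by itself, so finish while you are still holding it up there, steady; leave the waffle lying where it is on the lower plate and do not push the plate, mug, egg box or tumbler about.

Things in the scene. Friction and masses are not known exactly. Their poses are not given: they have to be found in the camera images.
- waffle_maker: Round waffle maker, 200 mm across, 96 mm high closed, black base, steel lid; stands fast on the table. Origin: centre of its underside. Its -x points out of the front (handles), +x to the rear hinge, z up. The lid's handle, black, 80 mm wide, reaches 150 mm in front of the centre, top 73 mm above the table; it bears the red catch. The base's handle below it has the keeper for the catch's hook.
- lid (a joint): Lid angle about its rear hinge (axis along the waffle maker's y), rad: 0 closed, 1.3 fully open. The lid weighs 0.4 to 0.9 kg, centred midway between hinge and edge, and falls shut from any angle when let go. Unless the catch is pulled, the hook stops it at about 0.01 rad.
- latch (a joint): Travel of the red catch along its slot, m: 0 at rest (hooked), 0.018 at the end stop, toward the waffle maker's +y. From 0.0125 the hook is clear and the lid can rise; once it is over 0.1 rad open the catch may spring back. Spring: 4 N at rest, 8.5 N at the stop. The catch rides on the lid: the lid can be lifted by it.
- latch_grip (a point): Grip point in the red catch, an upright fin 12 mm thick along the waffle maker's y, 24 mm along x, from 76 to 114 mm above the table when closed. The point is 100 mm above the table, 132 mm in front of the centre, 9 mm to its -y side at rest. Beside the fin nothing is higher than 78 mm. It moves with catch and lid; its axes are the waffle maker's while closed.
- lid_hinge (a point): Middle of the lid's hinge axis: 108 mm behind the centre of the waffle maker (its +x), 56 mm above the table. It turns with the lid; closed, its axes are those of the waffle maker; the lid opens about +y.
- waffle: Golden round waffle, 164 mm across, 12.5 mm thick, loose on the lower plate inside the waffle maker, unseen until the lid is up. Origin: centre of its underside, 48.6 mm above the table.
- plate: White plate, 190 mm across, 18 mm high, empty, on the table. Origin: centre of its underside.
- mug: Green and white mug, 78 mm across, 101 mm high, with a handle. Origin: centre of its underside.
- egg_box: Grey closed egg box, 106 x 156 x 72 mm. Origin: centre of its underside.
- tumbler: Clear drinking glass, 82 mm across, 86 mm high. Origin: centre of its underside.

How it is judged:
By the outcome, as a careful person would: the job done as asked, in the order asked, and still so for the second after the job is handed in, while the arm keeps its last pose, push and grip.
It also fails if it takes over 35 s, if anything falls off the work surface, if the arm or the gripper's body presses on something with over 40 N, if the wrist force passes 120 N, or if a joint passes its speed limit or range.

### The arm

A 6-joint arm with a two-finger parallel gripper is mounted at the origin on the work surface; the furniture and walls round the work are solid. World frame = base frame: x ahead of the robot, y to its left, z up, the work surface at z = 0. Lengths are in m, angles in degrees, forces in N, time in s.
With the tool pointing down it reaches from about 0.35 to 0.875 m from the base axis. Payload 4.2 kg.
Tool frame: the origin (TCP) lies at the very end of the fingers, on their centre line; the grasp point (between the pads) lies 19 mm behind it; y points along the fingers, z is the direction in which the jaws open and shut, and the axes are right-handed (so a half turn about y gives the same grasp; the last joint's range is limited). The gripper opens to 87 mm and grips with 3 to 60 N. Pads are 19 mm wide; open, the fingers measure 117 mm over their backs; the gripper's body (75 mm by 190 mm) begins 51 mm behind the grasp point.
Start: joints at [87.926, 22.042, 0.453, 0, -68.411, -14.817], TCP at [0.182, 0.598, 0.223] pointing down, gripper open.
Joint ranges: [-179.83, 179.83], [-69.29, 118.12], [-61.27, 80.66], [-181.25, 117.63], [-171.15, -9.14], [-177.46, 177.46]. Speed limits (degrees/s): [159.86, 159.86, 180, 180, 180, 180].

### API

Orientations are given as a 3x3 rotation matrix whose columns are the frame's x, y, z axes.
In Python, from station import r, eyes gives the robot as it stands.
- The arm moves only by the tool play_rows, never from a script. Its argument "deltas" is one flat list of numbers, 5 for each row, row after row: the closure in counts, from 0 (fully open) to 255 (shut), then the shift along the tool's x, y, z in mm, then the turn about the tool's y in rad. In form: [claw, tx, ty, tz, roll, claw, tx, ty, tz, roll, ...]. A call has exactly 10 rows; each row shifts and turns the commanded pose from where the row before left it, along the tool's axes as they then stand; what a row does not reach is not made up. A row lasts 1/10 s, in which the tool goes at most 50 mm and 8.59 degrees, less where a joint would pass 70% of its speed; a pose out of reach is approached as far as the arm can. A call is refused whole if a number of a shift passes 50 or a number of a turn 0.15, either way. A call with a gripper value outside its range is refused whole. The fingers move at their own pace and stop on an object; the grip force is fixed at half the most. Time passes only in rows, so rows that do not move let the fingers close, or fill a call up. It gives the time, the measured TCP pose, the force and the opening at its end, in the units of the state.
- r.sense(): the state, without advancing time (a new reading comes with each control period).
- eyes.capture(name): name is "scene" or "top"; returns a dict with "img" (480x640x3 uint8, blue, green, red), "vfov" (degrees; the focal length in pixels is half the picture's height over the tangent of half this angle, whatever the lens; pixels are square), "cx", "cy" (the principal point, pixels), "distortion" ([k1, k2, p1, p2, k3] as OpenCV has them; the pictures are not rectified), "R" (3x3) and "t" (3): a world point X has camera coordinates R X + t. Camera axes: x right, y down, z forward; pixel columns grow to the right and rows downward; lengths in m; the calibration is good to about 2 mm. A picture is of the moment at which its call begins. There is no depth.
- r.finish_job(): hands the job in, once; it reports no verdict.
The state is a dict: "time_s": time; "joints": joint angles; "joint_velocities": joint speeds; "effort": joint torques, N m; "tcp_pos": TCP position; "ee_rot": TCP orientation; "wrist_force": force on the tool from outside, world axes, zero at the start; "moment": the same for the moment, N m; "gripper_width": opening from 0.0 (shut) to 1.0 (fully open).
Only numpy, scipy, OpenCV 4.12 (cv2) and the standard library are available. Lean on these libraries where they do the work, as an engineer would, in place of code of your own. Each camera call takes 0.05 s, during which the arm holds its last target.

## Working session

There is one attempt and no reset: what is moved stays moved. The work goes in short steps, Python scripts to look and compute and a tool call to move; the robot and the scene stay as the last step left them, time stands still between calls to the robot, and variables do not carry over. Pictures are saved under pics/ and viewed, and the job is handed in when it is done.

Besides the shell and the picture viewer there is one more tool, called after "Call:" as name(argument=value, ...) on one line, values as JSON. play_rows: Moves the arm, as the interface text tells. Its arguments: {"type":"object","properties":{"deltas":{"type":"array","items":{"type":"number"}}},"required":["deltas"]}

```bash
mkdir -p pics; ls; python3 - <<'E'
from station import r, eyes
import cv2,json
for n in("scene","top"):
    c=eyes.capture(n); cv2.imwrite(f"pics/{n}0.png",c["img"])
    print(n,{k:(v if not hasattr(v,'tolist') else v.tolist()) for k,v in c.items() if k!="img"})
print(r.sense())
E
```

```text
pics
scene {'vfov': 49.69339029587179, 'cx': 324.24804804762647, 'cy': 242.64361273375786, 'distortion': [-0.014118297438783569, 0.0, 0.0, 0.0, 0.0], 'R': [[0.6141421289150482, -0.7891942614823235, 0.0013649670552707146], [-0.4107308560893915, -0.32110206485482423, -0.85334262040639], [0.6738913928429177, 0.5235130195031812, -0.5213487403484293]], 't': [-0.294787361465504, 0.23062067899903746, 0.9482532206892779]}
top {'vfov': 53.81750882831329, 'cx': 320.9787887039081, 'cy': 234.18981481308137, 'distortion': [0.018465704267353063, 0.0, 0.0, 0.0, 0.0], 'R': [[-0.015255666666747738, -0.9997860356841033, -0.013969519877866586], [-0.9976749979901565, 0.0161485804223631, -0.06621043524765229], [0.06642185649237885, 0.012926956386075543, -0.9977078885017893]], 't': [-0.046187477716769655, 0.4279298641693179, 1.2574196720145174]}
{'time_s': 0.1, 'joints': array([ 8.79295255e+01,  2.20853078e+01,  3.87568060e-01, -2.42347061e-02,
       -6.84102873e+01, -1.48175810e+01]), 'joint_velocities': array([-0.13434517, -0.0897682 ,  0.28462787,  0.06429105,  0.04450174,
        0.06186623]), 'effort': array([-8.10537731e-04, -3.91692281e+01,  1.87932730e+01,  4.23186108e+00,
        1.34298310e-02, -7.55410838e-05]), 'tcp_pos': array([0.18138635, 0.5975432 , 0.22158255]), 'ee_rot': array([[-9.56828857e-01, -4.61160696e-04, -2.90651553e-01],
       [ 2.90651901e-01, -1.86995460e-03, -9.56827036e-01],
       [-1.02254187e-04, -9.99998145e-01,  1.92326376e-03]]), 'wrist_force': array([ 0.3267583 , -0.08804916,  0.47861021]), 'moment': array([-0.00572058,  0.01313744, -0.01642054]), 'gripper_width': 0.9966961203534171}
```

View pics/scene0.png

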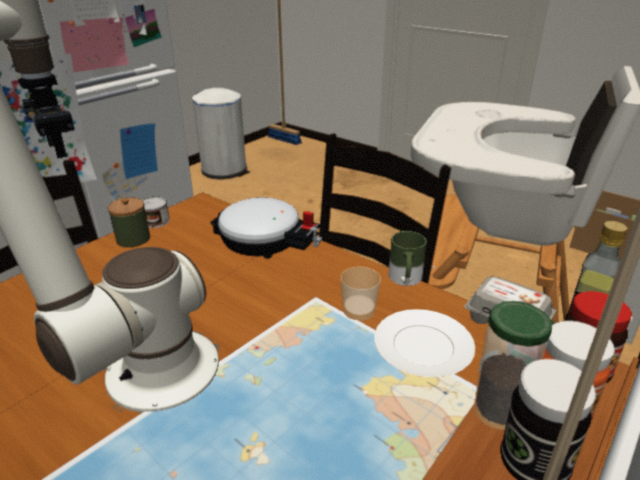

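View pics/top0.png

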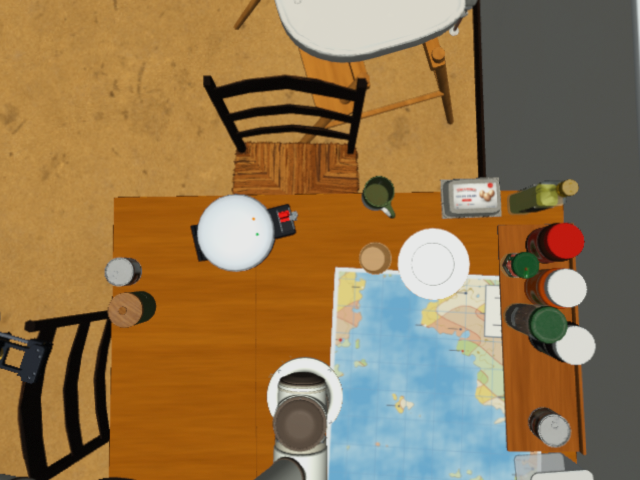

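The scene view shows the waffle maker at (259,222) with the red catch at about (308,218). The top view shows the lid at (236,232) and the catch at about (286,215), with the front pointing right and slightly up (world -y, slightly +x). Next I measure them.

```bash
cat > h.py <<'E'
import numpy as np, cv2
def K(c):
    f=240/np.tan(np.radians(c["vfov"]/2)); return np.array([[f,0,c["cx"]],[0,f,c["cy"]],[0,0,1]])
def ray(c,p):
    u=cv2.undistortPoints(np.array([[p]],float),K(c),np.array(c["distortion"]))[0,0]
    R=np.array(c["R"]);o=-R.T@np.array(c["t"]);d=R.T@np.array([u[0],u[1],1]);return o,d/np.linalg.norm(d)
def plane(c,p,z):
    o,d=ray(c,p);return o+d*(z-o[2])/d[2]
def tri(a,b):
    (o1,d1),(o2,d2)=a,b
    s=np.linalg.lstsq(np.c_[d1,-d2],o2-o1,rcond=None)[0]
    p,q=o1+s[0]*d1,o2+s[1]*d2;return (p+q)/2,np.linalg.norm(p-q)
def proj(c,X):
    return cv2.projectPoints(np.array([X],float),cv2.Rodrigues(np.array(c["R"]))[0],np.array(c["t"]),K(c),np.array(c["distortion"]))[0][0,0]
E
python3 - <<'E'
from station import r, eyes
from h import *
roi={"scene":(280,200,330,260),"top":(265,195,310,245)}
C={};M={}
for n in roi:
    c=C[n]=eyes.capture(n);x0,y0,x1,y1=roi[n]
    im=c["img"][y0:y1,x0:x1].astype(int)
    m=((im[...,2]>90)&(im[...,2]>2.2*im[...,1])&(im[...,2]>2.2*im[...,0])).astype(np.uint8)
    k,l,s,ce=cv2.connectedComponentsWithStats(m)
    for i in range(1,k): print(n,s[i]+np.array([x0,y0,0,0,0]),ce[i]+[x0,y0])
    cv2.imwrite(f"pics/{n}z.png",cv2.resize(c["img"][y0-20:y1+20,x0-110:x1+10],None,fx=4,fy=4,interpolation=cv2.INTER_CUBIC))
# lid mask in top
c=C["top"];im=c["img"].astype(int)[180:285,170:320]
m=((im.min(2)>110)).astype(np.uint8)
cn=max(cv2.findContours(m,0,2)[0],key=cv2.contourArea)
e=cv2.fitEllipse(cv2.convexHull(cn));print(e)
p=(e[0][0]+170,e[0][1]+180)
for z in(.06,.075,.09): print(z,plane(c,p,z), np.linalg.norm(plane(c,p,z)-plane(c,(p[0]+e[1][0]/2,p[1]),z)))
E
```

```text
scene [302 211  13  19 117] [307.67521368 220.23931624]
top [278 210  12  13 109] [283.67889908 215.7706422 ]
((65.20259857177734, 52.43490219116211), (76.19082641601562, 76.8392333984375), 18.100915908813477)
0.06 [0.43224918 0.16910846 0.06      ] 0.0990009016037352
0.075 [0.4311503  0.16618202 0.075     ] 0.09778589402726102
0.09 [0.43005141 0.16325558 0.09      ] 0.09657088645078686
```

```bash
ls pics
```

```text
scene0.png
scenez.png
top0.png
topz.png
```

View pics/topz.png

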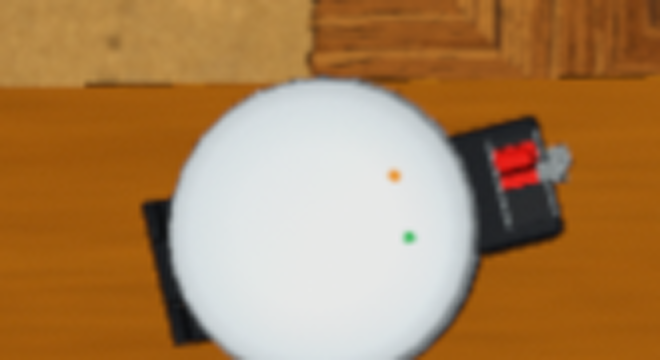

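View pics/scenez.png

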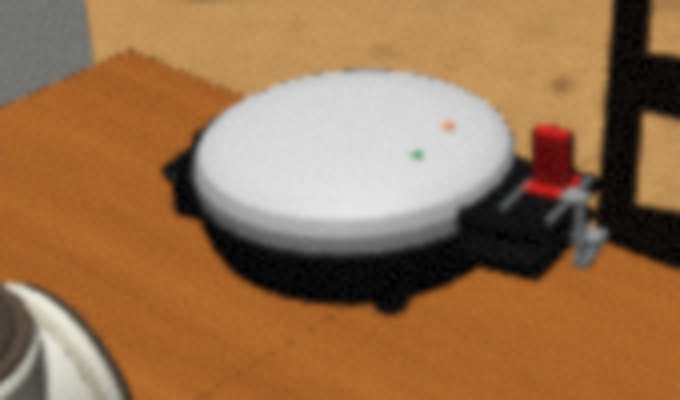

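Zoomed: the fin top is at about (284,213.8) in the top view and (308,212.5) in the scene view. The slot runs toward the robot, and the hinge block is at left.

```bash
python3 - <<'E'
from station import r, eyes
from h import *
t=eyes.capture("top");s=eyes.capture("scene")
pt=(155+516/4-.4,175+154/4-.4); ps=(170+552/4-.4,180+130/4-.4)
X,g=tri(ray(t,pt),ray(s,ps));print("fintop",X,g)
F=plane(t,pt,.114);print(F)
c=np.array([.432,.168])
# handle corners (top z .073), zoomed px
z=lambda a,b,h:plane(t,(155+a/4-.4,175+b/4-.4),h)
A=z(537,118,.073);B=z(562,236,.073);print("front edge",A,B,np.linalg.norm(A-B))
e=(B-A)/np.linalg.norm(B-A);print("ang ywm",np.degrees(np.arctan2(e[1],e[0])))
C=z(145,203,.05);D=z(177,345,.05);e=D-C;print("rear",C,D,np.degrees(np.arctan2(e[1],e[0])),np.linalg.norm(e))
v=c-F[:2];print("dist",np.linalg.norm(v), "want",np.hypot(.132,.009))
a=np.degrees(np.arctan2(v[1],v[0]))-np.degrees(np.arctan2(.009,.132));print("x heading",a)
# slot lines
a1=z(490,145,.075);b1=z(510,225,.075);e=b1-a1;print("slot ywm",np.degrees(np.arctan2(e[1],e[0])))
# indicator lamps are symmetric -> direction ywm
a1=z(394,176,.09);b1=z(409,238,.09);e=b1-a1;print("lamps ywm",np.degrees(np.arctan2(e[1],e[0])))
print(r.sense()["joints"])
E
```

```text
fintop [0.47264759 0.0404797  0.11249586] 0.006360593545326416
[0.47452273 0.03790585 0.114     ]
front edge [0.50222319 0.02789768 0.073     ] [0.42580414 0.01267928 0.073     ] 0.07791963949566603
ang ywm -168.73723443712402
rear [0.45348733 0.28737933 0.05      ] [0.36022428 0.26619418 0.05      ] -167.2021587687631 0.09563893180422982
dist 0.13686734289602218 want 0.13230646242719968
x heading 104.2000671652896
slot ywm -166.5750408576756
lamps ywm -166.80728881358485
[ 8.79259627e+01  2.20604053e+01  4.31111508e-01 -7.54391777e-03
 -6.84106928e+01 -1.48162439e+01]
```

Call:
play_rows(deltas=[0, -20, -3, 20, 0, 0, -32, -3, 33, 0, 0, -32, -3, 33, 0, 0, -32, -3, 33, 0, 0, -32, -3, 33, 0, 0, -32, 0, 33, 0, 0, -32, 0, 33, 0, 0, -32, 0, 33, 0, 0, -32, 0, 33, 0, 0, -20, 0, 20, 0])

```text
time_s: 1.3
tcp_pos: [0.3769, 0.2186, 0.2378]
ee_rot: [[-0.956, 0.0, -0.292], [0.292, 0.0, -0.956], [-0.0, -1.0, -0.0]]
wrist_force: [0.8, 1.0, 0.7]
gripper_width: 1.001
```

Call:
play_rows(deltas=[0, 0, 0, 0, 0.105, 0, 0, 0, 0, 0.105, 0, 0, 0, 0, 0.105, 0, 0, 0, 0, 0.105, 0, 0, 0, 0, 0.105, 0, 0, 0, 0, 0.105, 0, 0, 0, 0, 0.105, 0, 0, 0, 0, 0.105, 0, 0, 0, 0, 0.105, 0, 0, 0, 0, 0.105])

```text
time_s: 2.3
tcp_pos: [0.3764, 0.2211, 0.2376]
ee_rot: [[-0.22, 0.0, -0.976], [0.976, 0.0, -0.22], [0.0, -1.0, -0.0]]
wrist_force: [0.0, 0.1, 0.4]
gripper_width: 1.0
```

```bash
cat >> h.py <<'E'
def to(s,target):
    R=np.array(s["ee_rot"]);d=np.array(target)-s["tcp_pos"]
    z=R[:,2];print("t",s["time_s"],"tcp",s["tcp_pos"].round(4),"shift mm",(R.T@d*1000).round(1),"zhead",np.degrees(np.arctan2(z[1],z[0])).round(2),"F",s["wrist_force"].round(1),"w",round(s["gripper_width"],3))
E
python3 - <<'E'
from station import r, eyes
from h import *
to(r.sense(),[.472,.040,.14])
E
```

```text
t 2.3 tcp [0.3764 0.2211 0.2376] shift mm [-197.7   97.6  -53.4] zhead -167.3 F [0.  0.1 0.4] w 1.0
```

Call:
play_rows(deltas=[0, -10, 0, -3, 0, 0, -22, 0, -6, 0, 0, -22, 0, -6, 0, 0, -22, 0, -6, 0, 0, -22, 0, -6, 0, 0, -22, 0, -6, 0, 0, -22, 0, -6, 0, 0, -22, 10, -6, 0, 0, -22, 20, -6, 0, 0, -11, 20, -2, 0])

```text
time_s: 3.3
tcp_pos: [0.4731, 0.0393, 0.1873]
ee_rot: [[-0.225, 0.001, -0.974], [0.974, 0.0, -0.225], [0.0, -1.0, -0.001]]
wrist_force: [-0.1, 0.1, -1.2]
gripper_width: 0.999
```

```bash
python3 - <<'E'
from station import r, eyes
from h import *
to(r.sense(),[.472,.040,.14])
for n,(x0,y0,x1,y1) in {"scene":(220,110,380,260),"top":(220,160,340,270)}.items():
    c=eyes.capture(n); s=r.sense()
    print(n,"fintop",proj(c,[.472,.040,.114]),"tcp",proj(c,s["tcp_pos"]))
    cv2.imwrite(f"pics/{n}2.png",cv2.resize(c["img"][y0:y1,x0:x1],None,fx=4,fy=4,interpolation=cv2.INTER_CUBIC))
E
```

```text
t 3.3 tcp [0.4731 0.0393 0.1873] shift mm [ 1.  47.2  1. ] zhead -167.0 F [-0.1  0.1 -1.2] w 0.999
scene fintop [308.91563729 211.67465199] tcp [308.78521263 185.33864448]
top fintop [282.76859395 214.12366145] tcp [280.40563288 211.38210304]
```

View pics/scene2.png

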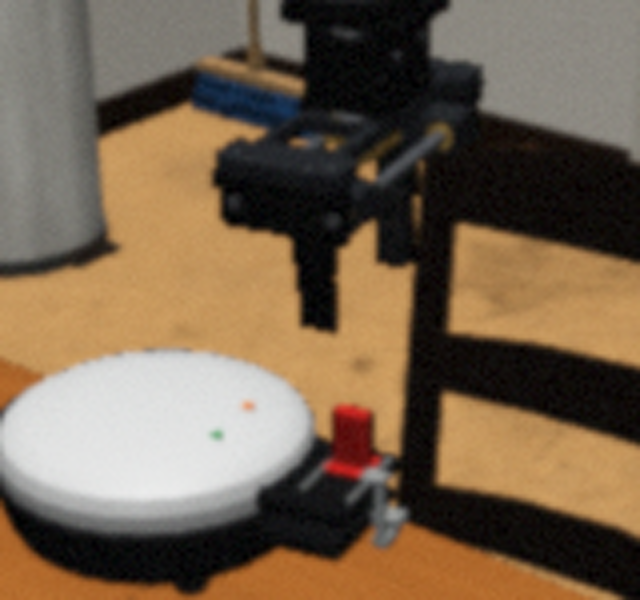

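View pics/top2.png

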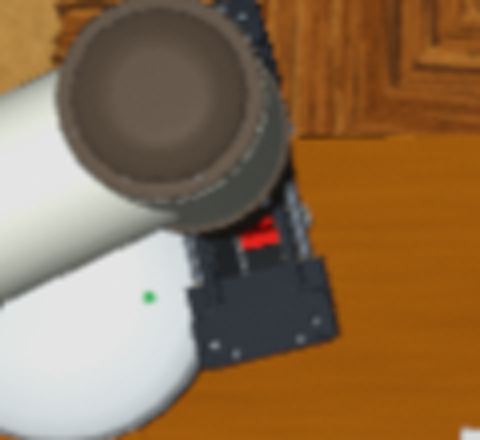

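The scene view shows the open fingers, midpoint about (309,183), straight above the fin at (308,212). The alignment agrees with the plan, so I descend.

Call:
play_rows(deltas=[0, 1, 8, 1, 0, 0, 0, 15, 1, 0, 0, 0, 18, 0, 0, 0, 0, 18, 0, 0, 0, 0, 15, 0, 0, 0, 0, 12, 0, 0, 0, 0, 9, 0, 0, 0, 0, 6, 0, 0, 0, 0, 3, 0, 0, 0, 0, 0, 0, 0])

```text
time_s: 4.4
tcp_pos: [0.4702, 0.0417, 0.0836]
ee_rot: [[-0.225, 0.0, -0.974], [0.974, 0.0, -0.225], [-0.0, -1.0, -0.0]]
wrist_force: [-0.3, 0.4, -0.2]
gripper_width: 1.007
```

```bash
python3 - <<'E'
from station import r, eyes
from h import *
to(r.sense(),[.472,.040,.083])
for n,(x0,y0,x1,y1) in {"scene":(220,130,380,270)}.items():
    c=eyes.capture(n)
    cv2.imwrite(f"pics/{n}3.png",cv2.resize(c["img"][y0:y1,x0:x1],None,fx=4,fy=4,interpolation=cv2.INTER_CUBIC))
E
```

```text
t 4.4 tcp [0.4702 0.0417 0.0836] shift mm [-2.1  0.6 -1.4] zhead -167.02 F [-0.3  0.4 -0.2] w 1.007
```

View pics/scene3.png

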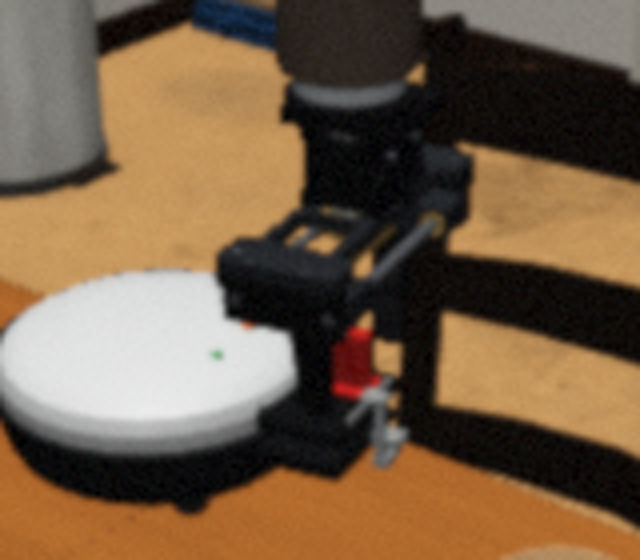

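Fingers straddle the fin; the near finger is at (316,355 zoomed), in front of the red fin. Nothing is touched, so I close.

Call:
play_rows(deltas=[60, -2, 0, 0, 0, 120, 0, 0, 0, 0, 170, 0, 0, 0, 0, 200, 0, 0, 0, 0, 255, 0, 0, 0, 0, 255, 0, 0, 0, 0, 255, 0, 0, 0, 0, 255, 0, 0, 0, 0, 255, 0, 0, 0, 0, 255, 0, 0, 0, 0])

```text
time_s: 5.45
tcp_pos: [0.4705, 0.0396, 0.0835]
ee_rot: [[-0.224, -0.0, -0.975], [0.975, -0.0, -0.224], [0.0, -1.0, 0.0]]
wrist_force: [-0.2, 1.2, 0.2]
gripper_width: 0.169
```

```bash
python3 - <<'E'
from station import r, eyes
from h import *
to(r.sense(),[.472,.040,.083])
E
```

```text
t 5.45 tcp [0.4705 0.0396 0.0835] shift mm [ 0.1  0.5 -1.6] zhead -167.05 F [-0.2  1.2  0.2] w 0.169
```

Call:
play_rows(deltas=[255, 0, 0, 0, 0, 255, 0, 0, 0, 0, 255, 0, 0, 0, 0, 255, 0, 0, 0, 0, 255, 0, 0, 1, 0, 255, 0, 0, 1, 0, 255, 0, 0, 1, 0, 255, 0, 0, 1, 0, 255, 0, 0, 1, 0, 255, 0, 0, 1, 0])

```text
time_s: 6.45
tcp_pos: [0.4656, 0.0385, 0.0839]
ee_rot: [[-0.224, 0.002, -0.974], [0.975, 0.001, -0.224], [0.0, -1.0, -0.002]]
wrist_force: [5.6, 0.8, -3.4]
gripper_width: 0.137
```

```bash
python3 - <<'E'
from station import r, eyes
from h import *
to(r.sense(),[.472,.040,.083])
E
```

```text
t 6.45 tcp [0.4656 0.0385 0.0839] shift mm [ 0.   0.9 -6.6] zhead -167.03 F [ 5.6  0.8 -3.4] w 0.137
```

The grip is 12 mm (the fin's thickness) and the spring is felt at 5.7 N. I keep pulling toward the stop.

Call:
play_rows(deltas=[255, 0, 0, 1.2, 0, 255, 0, 0, 1.2, 0, 255, 0, 0, 1.2, 0, 255, 0, 0, 1.2, 0, 255, 0, 0, 1.2, 0, 255, 0, 0, 1.2, 0, 255, 0, 0, 1.2, 0, 255, 0, 0, 1.2, 0, 255, 0, 0, 0, 0, 255, 0, 0, 0, 0])

```text
time_s: 7.45
tcp_pos: [0.4575, 0.0367, 0.0844]
ee_rot: [[-0.225, 0.005, -0.974], [0.974, 0.001, -0.225], [-0.0, -1.0, -0.005]]
wrist_force: [7.6, -0.2, -2.9]
gripper_width: 0.134
```

```bash
python3 - <<'E'
from station import r, eyes
from h import *
to(r.sense(),[.4705,.0396,.0835])
E
```

```text
t 7.45 tcp [0.4575 0.0367 0.0844] shift mm [ -0.1   0.9 -13.3] zhead -167.0 F [ 7.6 -0.2 -2.9] w 0.134
```

Call:
play_rows(deltas=[255, 0, 0, 1, 0, 255, 0, 0, 1, 0, 255, 0, 0, 1, 0, 255, 0, 0, 1, 0, 255, 0, 0, 1, 0, 255, 0, 0, 0.5, 0, 255, 0, 0, 0, 0, 255, 0, 0, 0, 0, 255, 0, 0, 0, 0, 255, 0, 0, 0, 0])

```text
time_s: 8.45
tcp_pos: [0.4533, 0.0357, 0.0847]
ee_rot: [[-0.225, 0.007, -0.974], [0.974, 0.002, -0.225], [-0.0, -1.0, -0.007]]
wrist_force: [9.7, -0.7, -2.7]
gripper_width: 0.137
```

```bash
python3 - <<'E'
from station import r, eyes
from h import *
to(r.sense(),[.4705,.0396,.0835])
for n,(x0,y0,x1,y1) in {"scene":(220,130,380,270)}.items():
    c=eyes.capture(n)
    cv2.imwrite(f"pics/{n}4.png",cv2.resize(c["img"][y0:y1,x0:x1],None,fx=4,fy=4,interpolation=cv2.INTER_CUBIC))
E
```

```text
t 8.45 tcp [0.4533 0.0357 0.0847] shift mm [ -0.1   1.4 -17.6] zhead -166.97 F [ 9.7 -0.7 -2.7] w 0.137
```

View pics/scene4.png

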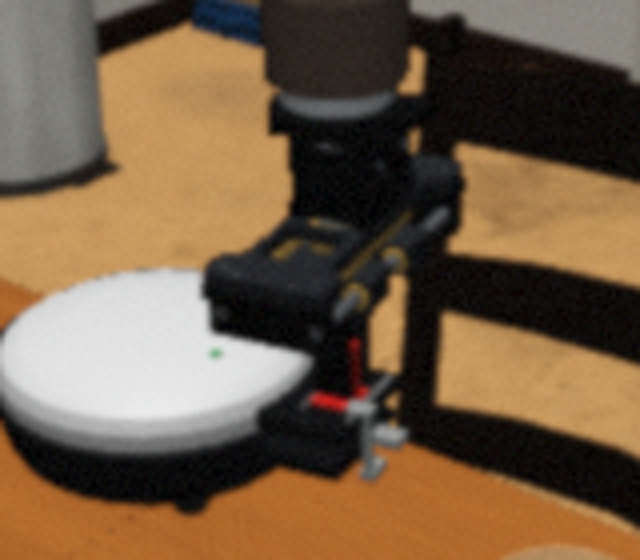

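The hook is swung clear toward the robot, travel is about 17.6 mm, and the force has risen to 9.7 N, so it is at the stop. Next I work out the lifting arc about the hinge.

```bash
python3 - <<'E'
import numpy as np
x,z=.240,.0477
R=np.hypot(x,z);a=np.arctan2(z,x)
rates=[.3,.5,.6,.7]+[.8]*6+[1.2]*40
th=np.r_[0,np.cumsum(rates)]
A=a+np.radians(th);dx=np.diff(-R*np.cos(A))*1e3;dz=np.diff(R*np.sin(A))*1e3
for i in range(50): print(th[i+1].round(1),dx[i].round(1),-dz[i].round(1), end=" | ")
E
```

```text
0.3 0.3 -1.3 | 0.8 0.4 -2.1 | 1.4 0.5 -2.5 | 2.1 0.7 -2.9 | 2.9 0.8 -3.3 | 3.7 0.9 -3.3 | 4.5 0.9 -3.3 | 5.3 0.9 -3.3 | 6.1 1.0 -3.3 | 6.9 1.0 -3.3 | 8.1 1.6 -4.9 | 9.3 1.7 -4.8 | 10.5 1.8 -4.8 | 11.7 1.9 -4.7 | 12.9 2.0 -4.7 | 14.1 2.1 -4.7 | 15.3 2.2 -4.6 | 16.5 2.3 -4.6 | 17.7 2.4 -4.5 | 18.9 2.5 -4.5 | 20.1 2.6 -4.4 | 21.3 2.7 -4.3 | 22.5 2.8 -4.3 | 23.7 2.9 -4.2 | 24.9 3.0 -4.2 | 26.1 3.1 -4.1 | 27.3 3.2 -4.0 | 28.5 3.2 -4.0 | 29.7 3.3 -3.9 | 30.9 3.4 -3.8 | 32.1 3.5 -3.8 | 33.3 3.6 -3.7 | 34.5 3.6 -3.6 | 35.7 3.7 -3.5 | 36.9 3.8 -3.5 | 38.1 3.9 -3.4 | 39.3 3.9 -3.3 | 40.5 4.0 -3.2 | 41.7 4.1 -3.1 | 42.9 4.1 -3.0 | 44.1 4.2 -3.0 | 45.3 4.2 -2.9 | 46.5 4.3 -2.8 | 47.7 4.4 -2.7 | 48.9 4.4 -2.6 | 50.1 4.5 -2.5 | 51.3 4.5 -2.4 | 52.5 4.6 -2.3 | 53.7 4.6 -2.2 | 54.9 4.7 -2.1 |
```

Call:
play_rows(deltas=[255, 0.3, -1.3, 0.5, 0, 255, 0.4, -2.1, 0, 0, 255, 0.5, -2.5, 0, 0, 255, 0.7, -2.9, 0, 0, 255, 0.8, -3.3, 0, 0, 255, 0.9, -3.3, 0, 0, 255, 0.9, -3.3, 0, 0, 255, 0.9, -3.3, 0, 0, 255, 1, -3.3, 0, 0, 255, 1, -3.3, 0, 0])

```text
time_s: 9.5
tcp_pos: [0.4516, 0.0428, 0.1137]
ee_rot: [[-0.226, 0.008, -0.974], [0.974, 0.001, -0.226], [-0.001, -1.0, -0.008]]
wrist_force: [9.9, -0.5, -3.7]
gripper_width: 0.132
```

```bash
python3 - <<'E'
from station import r, eyes
from h import *
to(r.sense(),[.4533,.0357,.0847])
for n,(x0,y0,x1,y1) in {"scene":(220,130,380,270)}.items():
    c=eyes.capture(n)
    cv2.imwrite(f"pics/{n}5.png",cv2.resize(c["img"][y0:y1,x0:x1],None,fx=4,fy=4,interpolation=cv2.INTER_CUBIC))
E
```

```text
t 9.5 tcp [0.4516 0.0428 0.1137] shift mm [-7.3 29.   0.1] zhead -166.96 F [ 9.9 -0.5 -3.7] w 0.132
```

View pics/scene5.png

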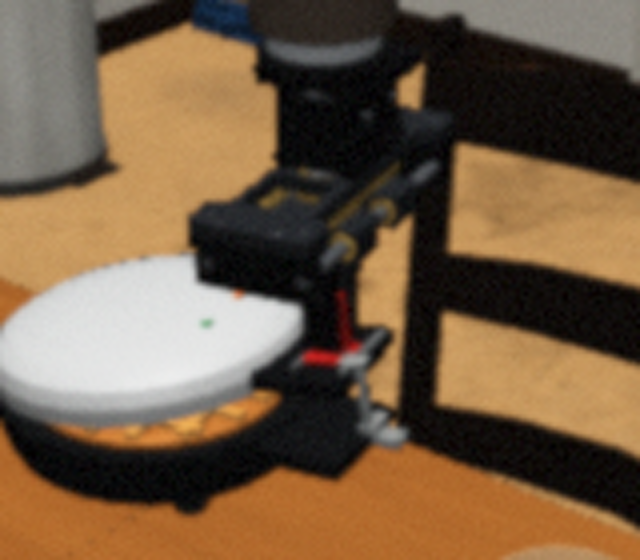

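The lid is rising with the catch: the golden waffle is visible at (180,420 zoomed) and forces are small. I carry on along the arc.

Call:
play_rows(deltas=[255, 1.6, -4.9, 0, 0, 255, 1.7, -4.8, 0, 0, 255, 1.8, -4.8, 0, 0, 255, 1.9, -4.7, 0, 0, 255, 2, -4.7, 0, 0, 255, 2.1, -4.7, 0, 0, 255, 2.2, -4.6, 0, 0, 255, 2.3, -4.6, 0, 0, 255, 2.4, -4.5, 0, 0, 255, 2.5, -4.5, 0, 0])

```text
time_s: 10.55
tcp_pos: [0.4468, 0.0626, 0.1608]
ee_rot: [[-0.226, 0.008, -0.974], [0.974, 0.001, -0.226], [-0.001, -1.0, -0.008]]
wrist_force: [11.4, -1.9, -1.6]
gripper_width: 0.138
```

Call:
play_rows(deltas=[255, 2.6, -4.4, 0, 0, 255, 2.7, -4.3, 0, 0, 255, 2.8, -4.3, 0, 0, 255, 2.9, -4.2, 0, 0, 255, 3, -4.2, 0, 0, 255, 3.1, -4.1, 0, 0, 255, 3.2, -4, 0, 0, 255, 3.2, -4, 0, 0, 255, 3.3, -3.9, 0, 0, 255, 3.4, -3.8, 0, 0])

```text
time_s: 11.55
tcp_pos: [0.4399, 0.0916, 0.2024]
ee_rot: [[-0.226, 0.009, -0.974], [0.974, 0.0, -0.226], [-0.002, -1.0, -0.008]]
wrist_force: [11.5, -3.9, 1.0]
gripper_width: 0.136
```

```bash
python3 - <<'E'
from station import r, eyes
from h import *
to(r.sense(),[.4533,.0357,.0847])
for n,(x0,y0,x1,y1) in {"scene":(200,80,380,270)}.items():
    c=eyes.capture(n)
    cv2.imwrite(f"pics/{n}6.png",cv2.resize(c["img"][y0:y1,x0:x1],None,fx=3,fy=3,interpolation=cv2.INTER_CUBIC))
E
```

```text
t 11.55 tcp [0.4399 0.0916 0.2024] shift mm [-57.2 117.8   0.6] zhead -166.97 F [11.5 -3.9  1. ] w 0.136
```

View pics/scene6.png

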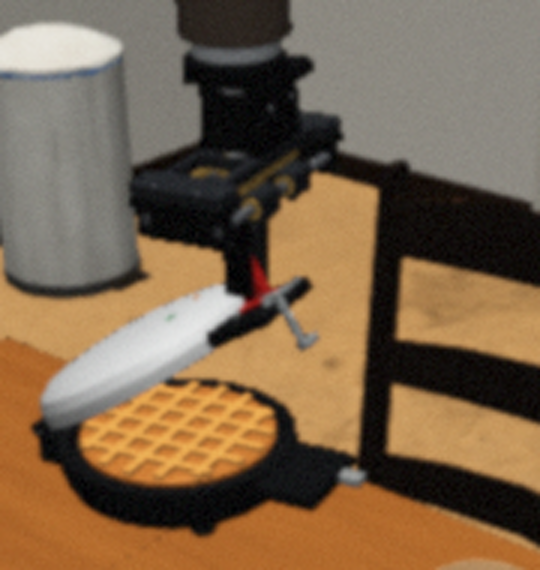

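The lid is at about 30°, the waffle lies still on the lower plate and the fin is held. Continuing to about 50°.

Call:
play_rows(deltas=[255, 3.4, -3.8, 0, 0, 255, 3.5, -3.7, 0, 0, 255, 3.5, -3.6, 0, 0, 255, 3.6, -3.5, 0, 0, 255, 3.7, -3.5, 0, 0, 255, 3.8, -3.4, 0, 0, 255, 3.8, -3.3, 0, 0, 255, 3.9, -3.2, 0, 0, 255, 4, -3.1, 0, 0, 255, 4, -3, 0, 0])

```text
time_s: 12.6
tcp_pos: [0.4313, 0.1278, 0.2366]
ee_rot: [[-0.225, 0.008, -0.974], [0.974, 0.0, -0.225], [-0.002, -1.0, -0.008]]
wrist_force: [12.1, -3.1, 1.7]
gripper_width: 0.135
```

Call:
play_rows(deltas=[255, 4.1, -3, 0, 0, 255, 4.1, -2.9, 0, 0, 255, 4.2, -2.8, 0, 0, 255, 4.2, -2.7, 0, 0, 255, 4.3, -2.6, 0, 0, 255, 3, -1.7, 0, 0, 255, 1.5, -0.8, 0, 0, 255, 0, 0, 0, 0, 255, 0, 0, 0, 0, 255, 0, 0, 0, 0])

```text
time_s: 13.6
tcp_pos: [0.4255, 0.1524, 0.2532]
ee_rot: [[-0.225, 0.008, -0.974], [0.974, 0.0, -0.225], [-0.001, -1.0, -0.008]]
wrist_force: [11.6, -1.8, 2.6]
gripper_width: 0.136
```

```bash
python3 - <<'E'
from station import r, eyes
from h import *
to(r.sense(),[.4533,.0357,.0847])
s=r.sense();g=s["tcp_pos"]+[0,0,.019]
xw=np.array([-.2233,.9747]);h=np.array([.4326,.1677])+.108*xw
d=(h-g[:2])@xw;print("lid deg est",np.degrees(np.arctan2(g[2]-.056,d)-np.arctan2(.0477,.24)),"R",np.hypot(d,g[2]-.056))
for n,(x0,y0,x1,y1) in {"scene":(200,60,380,270),"top":(180,150,420,300)}.items():
    c=eyes.capture(n);cv2.imwrite(f"pics/{n}7.png",cv2.resize(c["img"][y0:y1,x0:x1],None,fx=2.8,fy=2.8,interpolation=cv2.INTER_CUBIC))
    if n=="top": cv2.imwrite("pics/top7f.png",c["img"])
E
```

```text
t 13.6 tcp [0.4255 0.1524 0.2532] shift mm [-119.7  168.6    0.5] zhead -167.0 F [11.6 -1.8  2.6] w 0.136
lid deg est 49.44885182365784 R 0.24788734836443804
```

View pics/scene7.png

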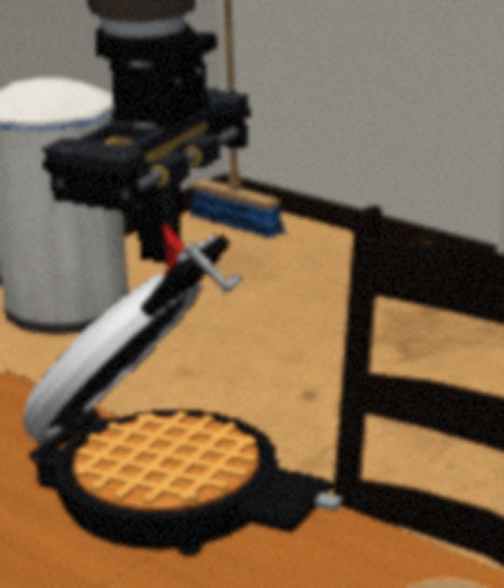

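View pics/top7f.png

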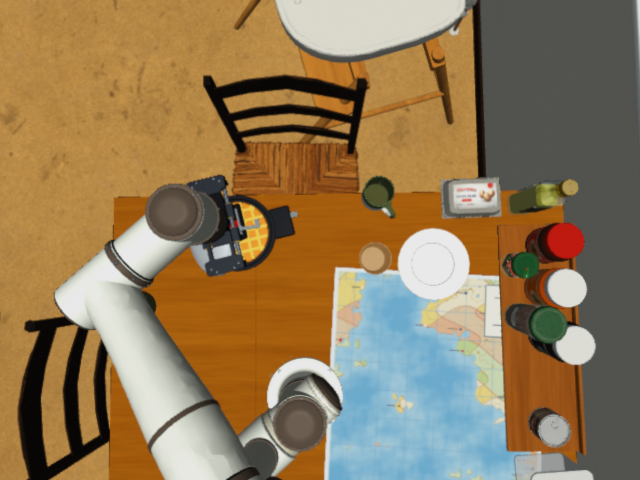

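The lid is at about 50°, the fin is still between the fingers, the waffle is in place, and the mug, tumbler, plate and egg box sit at the same pixels as before. I hold once to check that it's steady.

Call:
play_rows(deltas=[255, 0, 0, 0, 0, 255, 0, 0, 0, 0, 255, 0, 0, 0, 0, 255, 0, 0, 0, 0, 255, 0, 0, 0, 0, 255, 0, 0, 0, 0, 255, 0, 0, 0, 0, 255, 0, 0, 0, 0, 255, 0, 0, 0, 0, 255, 0, 0, 0, 0])

```text
time_s: 14.7
tcp_pos: [0.4255, 0.1524, 0.2532]
ee_rot: [[-0.225, 0.008, -0.974], [0.974, 0.0, -0.225], [-0.001, -1.0, -0.008]]
wrist_force: [10.5, -1.6, 2.7]
gripper_width: 0.134
```

```bash
python3 - <<'E'
from station import r, eyes
from h import *
a=cv2.imread("pics/scene7.png")
s=r.sense();to(s,[.4533,.0357,.0847]);print(s["joint_velocities"].round(2))
c=eyes.capture("scene");b=cv2.resize(c["img"][60:270,200:380],None,fx=2.8,fy=2.8,interpolation=cv2.INTER_CUBIC)
print("diff",cv2.absdiff(a,b).mean(),(cv2.absdiff(a,b).max(2)>60).sum())
E
```

```text
t 14.7 tcp [0.4255 0.1524 0.2532] shift mm [-119.7  168.6    0.5] zhead -167.0 F [10.5 -1.6  2.7] w 0.134
[ 0.01  0.04  0.05 -0.03  0.06  0.01]
diff 2.0772246067739264 0
```

Steady. I hand the job in.

```bash
python3 -c "
from station import r
print(r.finish_job())"
```

```text
the job is handed in; nothing more can be done
None
```

The waffle maker is open. I gripped the red catch, pulled it about 17.6 mm to its stop, and raised the lid along the hinge arc to about 49–50°. I handed the job in at about 14.8 s of the 35 s, with the arm still holding the lid up.

**Last checks:**
- **Steadiness:** the arm did not move over the last second, and the picture showed no change.
- **Grip and force:** the opening was still about 12 mm, the fin's thickness. The highest wrist force I read was about 13 N, well under the 120 N limit.
- **Waffle:** it lay on the lower plate in the last picture.
- **Other items:** the plate, mug, egg box and tumbler looked unmoved, judged by eye in the top view.

**Disagreements:** the two camera rays to the fin top missed each other by 6 mm. The grip radius worked out to 248 mm at the end, against 245 mm planned. Neither caused trouble. The lid angle comes from the arm's position about the estimated hinge and was only confirmed by eye in the picture.

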